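# Shift rearing tubs under the light bar

### The job

First slide the blue-lidded tub sideways under the light bar onto the blue taped ring, then draw the yellow-lidded tub out from the riser and slide it under the light bar onto the yellow ring. Each tub must end standing inside its ring with its handle lying along the ring's tape tail, and must stay flat on the bench all the way: never lift or tip a tub. Leave all the other things where they are, and let go of the tubs at the end.

Things in the scene. Friction and masses are not known exactly. Their poses are not given: they have to be found in the camera images.
- tub_blue: Loose closed white tub, blue lid, 0.3-0.55 kg. Origin: centre of underside. Body 102 mm across; lid 106 mm across, top at 46 mm height. Square grey knob 24 x 24 mm (sides along x, y) on the lid's middle, 46 to 80 mm high. Flat grey handle 18 mm wide, 12 thick, centred 26 mm high, runs along the tub's -x to 130 mm from its axis. Starts on the yellow ring, handle to the front.
- tub_yellow: Loose closed white tub, yellow lid, 0.3-0.55 kg. Origin: centre of underside. Body 102 mm across; lid 106 mm across, top at 46 mm height. Square grey knob 24 x 24 mm (sides along x, y) on the lid's middle, 46 to 80 mm high. Flat grey handle 18 mm wide, 12 thick, centred 26 mm high, runs along the tub's -x to 130 mm from its axis. Starts at the riser's +y edge, handle tucked under it.
- tub_blue_knob (a point): Middle of the blue tub's knob, 67 mm above the tub's underside.
- tub_yellow_knob (a point): Middle of the yellow tub's knob, 67 mm above the tub's underside.
- tub_blue_grip (a point): Point on the blue tub's handle, 105 mm from the tub's axis and 26 mm above its underside, 25 mm from the handle's end.
- tub_yellow_grip (a point): Point on the yellow tub's handle, 105 mm from the tub's axis and 26 mm above its underside, 25 mm from the handle's end.
- ring_blue: Blue tape ring on the bench under the light bar, flat, inner radius 66 mm, outer 73 mm, with a straight tape tail 8 mm wide running out along the ring's own -x (to the front of the light frame) from 73 to 153 mm. Origin: ring centre on the bench.
- ring_yellow: Yellow tape ring, otherwise the same as the blue one and 160 mm from it along the light bar; which of them is left varies.
- ring_blue_tail (a point): Point on the blue ring's tail, on the bench, 105 mm from the ring's centre along its -x.
- ring_yellow_tail (a point): Point on the yellow ring's tail, on the bench, 105 mm from the ring's centre along its -x.
- light_frame: Fixed frame: a white light bar 46 mm (x) by 360 mm (y) between heights 118 and 140 mm, on two posts 24 x 20 mm at y = -170 and +170 mm, in the frame's own axes. Origin on the bench below the bar's middle. The rings lie below the bar at y = -80 and +80 mm; the front is its -x.
- riser: Fixed low metal riser: top plate 280 mm (x) by 160 mm (y) between heights 38 and 46 mm, open below towards its +y and -y, with upright side plates 8 mm thick at x = -136 and +136 mm. A fixed white pail, 100 mm across and 110 mm high, stands on it at x = -75, y = -28 mm. Origin on the bench below the plate's middle.
- spray: Clear bottle with red cap, 66 mm across, 180 mm high. Its origin is the centre of its underside. A bystander: leave it where it is.
- feed_jar: Amber jar with green cap, 70 mm across, 90 mm high. Its origin is the centre of its underside. A bystander: leave it where it is.
- cup: Orange open cup, 70 mm across, 85 mm high. Its origin is the centre of its underside. A bystander: leave it where it is.
- brush: Brush 180 mm long, lying along its x, behind the working area. Origin under its middle. A bystander: leave it where it is.
- dishes: Stack of three glass dishes, 90 mm across, 38 mm high, behind the light bar. Its origin is the centre of its underside. A bystander: leave it where it is.
- amber: Amber bottle, 60 mm across, 140 mm high, behind the light bar. Its origin is the centre of its underside. A bystander: leave it where it is.
- pot: Green pot, 56 mm across, 55 mm high, on the riser. Its origin is the centre of its underside. A bystander: leave it where it is.
There are look-alikes about, which are no part of the job. Leave any turquoise look-alike of the tub_blue alone.

How it is judged:
By the outcome, as a careful person would: the job done as asked, in the order asked, and still so for the second after the job is handed in, with the robot touching nothing.
It also fails if it takes over 69 s, if anything falls off the work surface, if the arm or the gripper's body presses on something with over 40 N, if the wrist force passes 120 N, or if a joint passes its speed limit or range.

### The arm

A 6-joint arm with a two-finger parallel gripper is mounted at the origin on the work surface. World frame = base frame: x ahead of the robot, y to its left, z up, the work surface at z = 0. Lengths are in m, angles in rad, forces in N, time in s.
With the tool pointing down it reaches from about 0.35 to 0.975 m from the base axis. Payload 17.4 kg.
Tool frame: the origin (TCP) lies on the centre line of the jaws, within the pads' length; the fingertips stand 8 mm ahead of it and the grasp point (between the pads) lies 11 mm behind it (robot.tips_ahead is the distance from the TCP to the fingertips, in m); z points along the fingers, y is the line along which they close (so a half turn about z gives the same grasp; the last joint's range is limited). The gripper opens to 85 mm and grips with 20 to 120 N. Pads are 22 mm wide; open, the fingers measure 114 mm over their backs; the gripper's body (76 mm by 85 mm) begins 54 mm behind the grasp point. The pads swing forward as they close: fully open they stand 13 mm farther back than shut.
Start: joints at [-1.171, 0.116, 1.442, -0, 1.584, -0.038], TCP at [0.286, -0.611, 0.204] pointing down, gripper open.
Joint ranges: [-2.83, 2.83], [-0.83, 2.19], [0.07, 2.5], [-1.14, 4.28], [0.01, 3], [-2.97, 2.97]. Speed limits (rad/s): [1.89, 1.89, 2.22, 3.14, 3.14, 3.14].

### API

Orientations are given as a 3x3 rotation matrix whose columns are the frame's x, y, z axes.
In Python, from workcell import robot, eyes gives the robot as it stands.
- The arm moves only by the tool step_arm, never from a script. Its argument "steps" is a list of rows, each a list of 7 numbers: the shift along the world's x, y, z in mm, then the turn, a rotation vector about the world's x, y, z in degrees, then the opening, from 0 (shut) to 1 (fully open). A call has 1 to 20 rows; each row is the pose to reach, as a shift and turn from the pose commanded when the call began; what a row does not reach only later rows make up. A row lasts 1/10 s, in which the tool goes at most 50 mm and 8.59 degrees, less where a joint would pass 70% of its speed; a pose out of reach is approached as far as the arm can. A call with a gripper value outside its range is refused whole. The fingers move at their own pace and stop on an object; "squeeze" is the grip in N (left out, the last holds). Time passes only in rows, so rows that repeat a pose let the fingers close. It gives the time, the measured TCP pose, the force, the opening and the grip force at its end, in the units of the state.
- robot.read_state(): the state, without advancing time (a new reading comes with each control period).
- eyes.snapshot(name): name is "scene" or "top" or "wrist"; returns (picture, depth): 420x560x3 uint8, red, green, blue; 420x560 float32, m along the optical axis (not along the pixel's ray), 0 where there is no reading.
- eyes.get_calibration(name): a dict with "camera_matrix" (3x3 intrinsics, pixels), "rvec" (rotation vector, rad) and "tvec" (3), from world to camera coordinates, as OpenCV has them; the wrist camera has in their place "mount" (4x4, takes a point from camera to tool coordinates, whose origin is the TCP and whose axes are the flange's). Camera axes: x right, y down, z forward; pixel columns grow to the right and rows downward; lengths in m; the calibration is good to about 2 mm. A picture is of the moment at which its call begins: read the wrist's pose just before it. get_calibration takes no time and is no camera call.
- robot.hand_in(): hands the job in; it is judged then, once.
The state is a dict: "t": time; "q": joint angles; "qd": joint speeds; "joint_torque": joint torques, N m; "ee_pos": TCP position; "ee_rot": TCP orientation; "ft_force": force on the tool from outside, world axes, zero at the start; "moment": the same for the moment, N m; "gripper_width": finger opening in m; "grasp_force": force on a finger pad.
Only numpy, scipy, OpenCV 4.12 (cv2) and the standard library are available. Lean on these libraries where they do the work, as an engineer would, in place of code of your own. Each camera call takes 0.05 s, during which the arm holds its last target. There are 200 camera calls.

## Working session

There is one attempt and no reset: what is moved stays moved. The work goes in short steps, Python scripts to look and compute and a tool call to move; the robot and the scene stay as the last step left them, time stands still between calls to the robot, and variables do not carry over. Pictures are saved under pics/ and viewed, at most 10 in all, crops included, and the job is handed in when it is done.

Besides the shell and the picture viewer there is one more tool, called after "Call:" by a JSON object that holds its "method" and its "body". step_arm: Moves the arm, as the interface text tells. Its arguments: {"type":"object","properties":{"steps":{"type":"array"},"squeeze":{"type":"number"}},"required":["steps"]}

```bash
mkdir -p pics; ls
python3 - <<'E'
from workcell import robot, eyes
import cv2,numpy as np
for n in("scene","top"):
    p,d=eyes.snapshot(n); cv2.imwrite(f"pics/{n}0.png",p[:,:,::-1]); np.savez(f"pics/{n}0.npz",p=p,d=d)
    c=eyes.get_calibration(n);print(n,c); R=cv2.Rodrigues(np.array(c['rvec'],float))[0];print(-R.T@np.array(c['tvec']).ravel())
print(eyes.get_calibration("wrist"));print(robot.read_state())
E
```

```text
pics
scene {'camera_matrix': array([[464.53278278,   0.        , 275.20708689],
       [  0.        , 464.53278278, 206.5859721 ],
       [  0.        ,   0.        ,   1.        ]]), 'rvec': array([ 2.08858359,  1.69589305, -0.46731521]), 'tvec': array([-0.08311454, -0.46904062,  1.61008814])}
[ 1.21537859 -0.16578234  1.14658713]
top {'camera_matrix': array([[509.42367226,   0.        , 270.53116632],
       [  0.        , 509.42367226, 207.9656451 ],
       [  0.        ,   0.        ,   1.        ]]), 'rvec': array([ 2.16020169, -2.19562024,  0.08786257]), 'tvec': array([-0.02055486,  0.58460884,  1.59452143])}
[ 0.45013875 -0.03262329  1.63737578]
{'camera_matrix': array([[374.73745052,   0.        , 277.0047691 ],
       [  0.        , 374.73745052, 208.51307676],
       [  0.        ,   0.        ,   1.        ]]), 'mount': array([[-1.21035030e-03, -9.59731294e-01, -2.80917029e-01,
         7.07990917e-02],
       [ 9.99999263e-01, -1.18693575e-03, -2.53491294e-04,
         6.34599023e-04],
       [-9.01469384e-05, -2.80917129e-01,  9.59732024e-01,
        -1.69965341e-01],
  
[... 178 characters left out ...]
      1.58398859e+00, -3.78051740e-02]), 'qd': array([ 0.00031424, -0.00210873, -0.00019067, -0.00104812, -0.00052929,
        0.00102366]), 'joint_torque': array([ 1.26706414e-03, -7.33667207e+01, -6.33791399e+01, -5.23231029e-05,
        5.35052808e-03,  7.14559633e-06]), 'ee_pos': array([ 0.28608365, -0.6111486 ,  0.20329743]), 'ee_rot': array([[ 9.05678935e-01,  4.23964014e-01, -4.27122847e-04],
       [ 4.23964227e-01, -9.05678378e-01,  1.00517502e-03],
       [ 3.93221085e-05, -1.09145065e-03, -9.99999404e-01]]), 'ft_force': array([-0.02965493, -0.42219731,  0.19778891]), 'moment': array([-0.02460468,  0.00402063, -0.009085  ]), 'grasp_force': 0.0, 'gripper_width': 0.08541491451449859}
```

View pics/scene0.png

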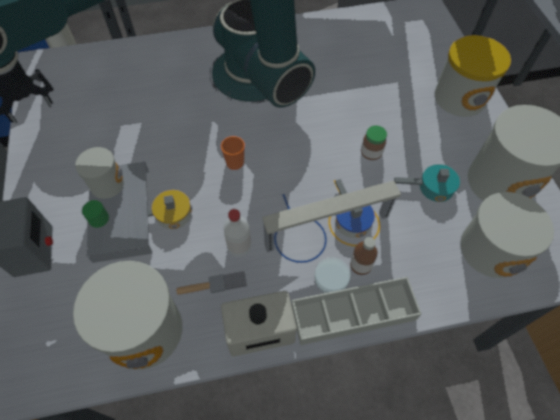

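View pics/top0.png

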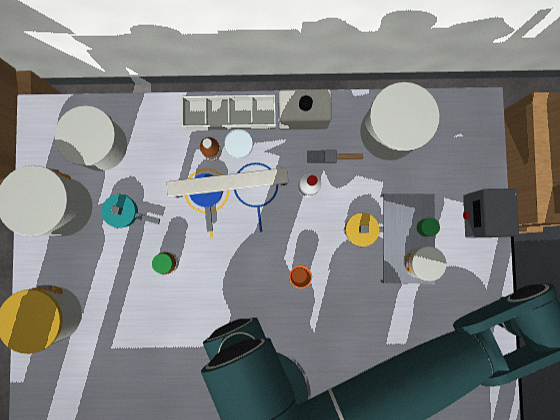

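The scene shows the blue-lidded tub inside the yellow ring under the bar (scene 355,215; top 207,190). The free blue ring is at top (256,185), and the yellow-lidded tub is at the riser (scene 170,208; top 362,229). There are two candidates for tub_blue. At top (207,190) is a true blue lid on the yellow ring with its handle to the front, which fits. At top (119,211) is a turquoise look-alike, to be left alone. A crop will confirm this, and I'll measure as well.

```bash
cat > h.py <<'E'
import cv2,numpy as np
from workcell import robot,eyes
def cal(n):
    c=eyes.get_calibration(n)
    if 'mount' in c:
        s=robot.read_state();T=np.eye(4);T[:3,:3]=s['ee_rot'];T[:3,3]=s['ee_pos'];M=T@c['mount'];return c['camera_matrix'],M[:3,:3],M[:3,3]
    R=cv2.Rodrigues(np.array(c['rvec'],float))[0].T
    return c['camera_matrix'],R,-R@np.array(c['tvec'],float).ravel()
def rays(C,px):
    K,R,o=C; px=np.atleast_2d(px).astype(float)
    return np.c_[(px-K[:2,2])/[K[0,0],K[1,1]],np.ones(len(px))]@R.T
def plane(C,px,z):
    r=rays(C,px); return C[2]+r*((z-C[2][2])/r[:,2])[:,None]
def tri(C1,p1,C2,p2):
    A=np.zeros((3,3));b=np.zeros(3)
    for C,p in((C1,p1),(C2,p2)):
        d=rays(C,p)[0];d/=np.linalg.norm(d);P=np.eye(3)-np.outer(d,d);A+=P;b+=P@C[2]
    return np.linalg.solve(A,b)
def hsv(p):return cv2.cvtColor(p,cv2.COLOR_RGB2HSV)
def mask(p,lo,hi,box=None):
    m=cv2.inRange(hsv(p),np.array(lo),np.array(hi))
    if box:
        k=np.zeros_like(m);x0,y0,x1,y1=box;k[y0:y1,x0:x1]=1;m=m*k
    return m
def px(m): y,x=np.nonzero(m);return np.c_[x,y]
def circ(P):
    A=np.c_[2*P[:,:2],np.ones(len(P))];s=np.linalg.lstsq(A,(P[:,:2]**2).sum(1),rcond=None)[0]
    return s[:2],np.sqrt(s[2]+s[0]**2+s[1]**2)
E
python3 - <<'E'
from h import *
a=np.load('pics/scene0.npz')['p'];b=np.load('pics/top0.npz')['p']
A=cv2.resize(a[130:270,140:480],None,fx=2.3,fy=2.1,interpolation=cv2.INTER_CUBIC)
B=cv2.resize(b[140:290,95:455],(782,300),interpolation=cv2.INTER_CUBIC)
cv2.imwrite('pics/crop0.png',np.vstack([A[:,:782],B])[:,:,::-1])
for n,p,pts in(('scene',a,[(355,215),(170,208),(440,180),(300,255),(349,188),(170,200),(340,240)]),('top',b,[(207,188),(362,240),(119,215),(256,204),(263,220),(362,229),(228,190)])):
    for q in pts: print(n,q,hsv(p)[q[1],q[0]])
E
```

```text
scene (355, 215) [100  23  68]
scene (170, 208) [27 41 69]
scene (440, 180) [94 27 66]
scene (300, 255) [106  18 157]
scene (349, 188) [108  16 156]
scene (170, 200) [90 16 98]
scene (340, 240) [ 22 100 107]
top (207, 188) [ 28  15 204]
top (362, 240) [ 23 174 212]
top (119, 215) [ 90 141 130]
top (256, 204) [109  21 202]
top (263, 220) [117  20 126]
top (362, 229) [ 94  15 121]
top (228, 190) [ 20 156 214]
```

View pics/crop0.png

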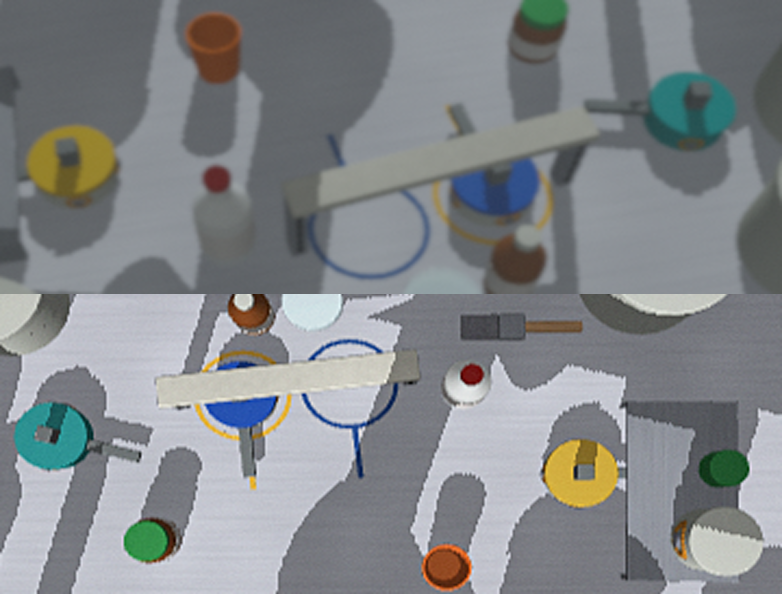

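The crop confirms it: the blue lid is in the yellow ring (crop 242,395, top 207,190), handle forward. The turquoise tub (crop 52,435) stands apart, and the yellow tub (crop 582,472) has its handle under the riser. Next I measure.

Run:
```python
from h import *
a=np.load('pics/scene0.npz')['p'];b=np.load('pics/top0.npz')['p']
C={'s':cal('scene'),'t':cal('top')};I={'s':a,'t':b}
BL=((105,110,50),(125,255,255));YL=((17,110,80),(30,255,255))
box={'s':{'rb':(268,190,331,270),'lb':(334,195,380,245),'ly':(140,180,195,232),'ry':(320,215,385,255)},
     't':{'rb':(231,155,290,240),'lb':(183,170,229,215),'ly':(338,205,385,252),'ry':(180,160,234,245)}}
def fitc(n,k,z,col,r=None):
    m=mask(I[n],*col,box[n][k]);P=plane(C[n],px(m),z)
    c,R=circ(P)
    if k[0]=='r':
        for _ in range(6):
            d=np.linalg.norm(P[:,:2]-c,axis=1);Q=P[abs(d-.0695)<.008]
            c,R=circ(Q)
        t=P[(d>.08)&(d<.17)]
        return c,R,len(Q),len(t),(t[:,:2].mean(0)-c if len(t) else None)
    cn=max(cv2.findContours(m,0,1)[0],key=cv2.contourArea)[:,0]
    h=cv2.convexHull(cn.astype(np.int32))[:,0]
    P=plane(C[n],h,z);return circ(P)+(len(h),)
for n in 'st':
    print(n,'rb',fitc(n,'rb',0,BL));print(n,'ry',fitc(n,'ry',0,YL))
    print(n,'lb',fitc(n,'lb',.046,BL));print(n,'ly',fitc(n,'ly',.046,YL))
# yellow lid height by triangulation of ellipse centres
def ec(n,k,col):
    m=mask(I[n],*col,box[n][k]);cn=max(cv2.findContours(m,0,1)[0],key=cv2.contourArea)
    return cv2.fitEllipse(cv2.convexHull(cn))
e=[ec(n,'ly',YL) for n in 'st'];print(e);print('lid y tri',tri(C['s'],e[0][0],C['t'],e[1][0]))
K=lambda n:cv2.resize(I[n],None,fx=1,fy=1)
def zoom(n,bx,w,h):
    x0,y0,x1,y1=bx;return cv2.resize(I[n][y0:y1,x0:x1],(w,h),interpolation=cv2.INTER_NEAREST)
o=np.vstack([np.hstack([zoom('s',(140,175,200,220),400,300),zoom('s',(320,175,380,220),400,300)]),np.hstack([zoom('t',(340,205,400,250),400,300),zoom('t',(185,195,245,240),400,300)])])
cv2.imwrite('pics/crop1.png',o[:,:,::-1])
```

```text
s rb (array([0., 0.]), np.float64(0.0), 0, 0, None)
s ry (array([0.64691573, 0.17543982]), np.float64(0.06992477083342778), 42, 0, None)
s lb (array([0.64972392, 0.17140458]), np.float64(0.04921170291201315), 20)
s ly (array([ 0.51680365, -0.3175078 ]), np.float64(0.05305881415009226), 24)
t rb (array([0.62978816, 0.0145758 ]), np.float64(0.06817253889765332), 41, 87, array([0.03464473, 0.00646447]))
t ry (array([0.64731643, 0.17721885]), np.float64(0.06959657361714347), 181, 19, array([-0.14189035, -0.01465211]))
t lb (array([0.63639022, 0.17368511]), np.float64(0.04684992458560032), 14)
t ly (array([ 0.51136532, -0.31474618]), np.float64(0.052614747417559976), 24)
[((170.5892333984375, 206.63558959960938), (33.52194595336914, 38.01668167114258), 71.76192474365234), ((362.0864562988281, 229.18800354003906), (33.405784606933594, 34.040367126464844), 98.70624542236328)]
lid y tri [ 0.51156548 -0.31789577  0.03551233]
```

View pics/crop1.png

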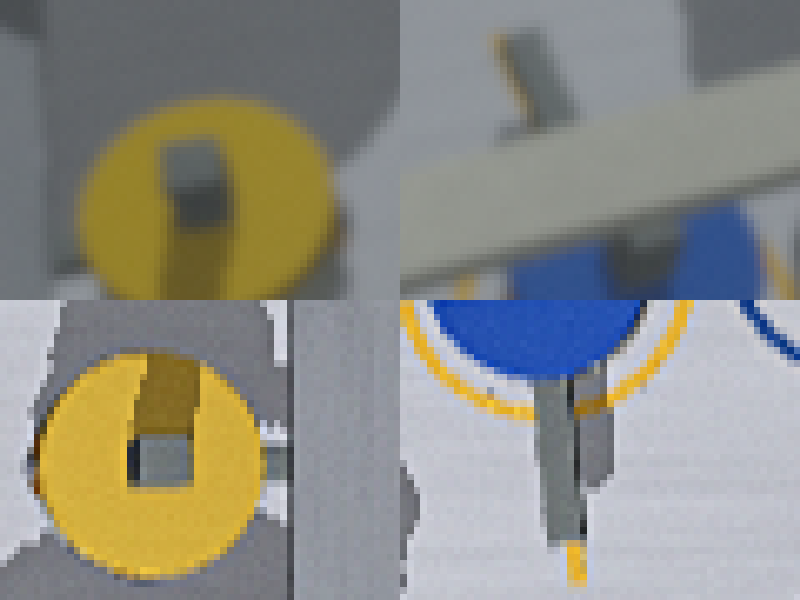

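Run:
```python
from h import *
a=np.load('pics/scene0.npz')['p'];b=np.load('pics/top0.npz')['p']
for n,p,bx,lo in(('scene',a,(268,190,331,270),(105,60,40)),('top',b,(231,155,290,240),(105,80,40)) ):
    C=cal(n);m=mask(p,lo,(125,255,255),bx);P=plane(C,px(m),0)
    c=np.array([.663,.017])
    for _ in range(8):
        d=np.linalg.norm(P[:,:2]-c,axis=1);Q=P[abs(d-.0695)<.01];c,R=circ(Q)
    d=np.linalg.norm(P[:,:2]-c,axis=1);t=P[(d>.085)&(d<.16)&(P[:,0]<c[0])];print(n,len(P),c,R,len(Q),len(t),t[:,:2].mean(0)-c if len(t) else 0)
C=cal('top')
print('handle', plane(C,[(207.5,231.7),(212.5,231.7),(205.3,206.5),(210.8,206.5)],.032))
print('knob y', plane(C,[(360.2,225),(369,225),(369,233.2),(361,233.2)],.08))
S=cal('scene');print('knob y scene',plane(S,[(164,196.5),(172,196),(174,202),(165.5,203.5)],.08))
print('knob y tri',tri(S,(168.9,199.5),C,(364.8,229.1)))
d=np.load('pics/top0.npz')['d']
def z(u,v):
    r=rays(C,(u,v))[0];return C[2]+r*d[int(v),int(u)]
for q in((365,229),(355,235),(209,228),(230,190),(195,195),(250,220)):print(q,z(*q))
# bystanders
for nm,q,h in(('spray',(309,183),.18),('cup',(301,276),.085),('jar',(163,263),.09)):print(nm,plane(C,q,h))
```

```text
scene 267 [0.66375129 0.0156391 ] 0.06965892481969481 234 33 [-0.12417429 -0.01284303]
top 267 [0.6632176  0.01792447] 0.06977878212116717 205 56 [-0.11844209 -0.01176365]
handle [[0.51176501 0.16973656 0.032     ]
 [0.51150895 0.15397744 0.032     ]
 [0.59158431 0.17622951 0.032     ]
 [0.59129895 0.15882283 0.032     ]]
knob y [[ 0.52281216 -0.30343968  0.08      ]
 [ 0.52237423 -0.33032786  0.08      ]
 [ 0.4973297  -0.32952286  0.08      ]
 [ 0.49772614 -0.30511167  0.08      ]]
knob y scene [[ 0.50394722 -0.32746259  0.08      ]
 [ 0.50681762 -0.30612478  0.08      ]
 [ 0.52694662 -0.30264505  0.08      ]
 [ 0.52695201 -0.32540641  0.08      ]]
knob y tri [ 0.51043686 -0.31759899  0.07145207]
(365, 229) [ 0.51039458 -0.31794326  0.07878739]
(355, 235) [ 0.49351339 -0.2925048   0.04402947]
(209, 228) [0.523412   0.16510478 0.03063781]
(230, 190) [0.64613509 0.0997928  0.00452196]
(195, 195) [0.62692705 0.20627406 0.04806664]
(250, 220) [ 0.54859365  0.03681664 -0.00287368]
spray [[ 0.64161843 -0.14231632  0.18      ]]
cup [[ 0.37123545 -0.11894184  0.085     ]]
jar [[0.41715002 0.29752609 0.09      ]]
```

Call:
{"method": "step_arm", "body": {"steps": [[0,0,50,0,0,0,1],[0,0,100,0,0,0,1],[15,50,140,0,0,-5,1],[30,100,140,0,0,-10,1],[45,150,140,0,0,-15,1],[60,200,140,0,0,-21,1],[75,250,140,0,0,-21,1],[90,300,140,0,0,-21,1],[103,348,140,0,0,-21,1],[116,396,140,0,0,-21,1],[129,444,140,0,0,-21,1],[142,492,140,0,0,-21,1],[155,540,140,0,0,-21,1],[168,588,140,0,0,-21,1],[181,636,140,0,0,-21,1],[194,684,120,0,0,-21,1],[207,732,90,0,0,-21,1],[214,774,57,0,0,-21,1],[214,774,57,0,0,-21,1],[214,774,57,0,0,-21,1]]}}

```text
t: 2.1
ee_pos: [0.4993, 0.1653, 0.2571]
ee_rot: [[0.997, 0.074, -0.005], [0.074, -0.997, -0.001], [-0.005, 0.0, -1.0]]
ft_force: [-0.2, -0.4, -0.5]
gripper_width: 0.0856
grasp_force: 0.0
```

Run:
```python
from h import *
s=robot.read_state();print(s['t'],s['ee_pos'],s['ee_rot'],s['q'])
C=cal('wrist');p,d=eyes.snapshot('wrist');np.savez('pics/w1.npz',p=p,d=d,K=C[0],R=C[1],o=C[2])
cv2.imwrite('pics/w1.png',p[:,:,::-1])
```

```text
2.1 [0.49932389 0.16533672 0.25705194] [[ 9.97212443e-01  7.44259452e-02 -5.30296410e-03]
 [ 7.44222640e-02 -9.97226422e-01 -8.88437564e-04]
 [-5.35437872e-03  4.91302400e-04 -9.99985545e-01]] [ 2.70919069e-01 -2.15806960e-01  1.67624653e+00  5.66922356e-04
  1.68650040e+00  1.76728582e+00]
```

View pics/w1.png

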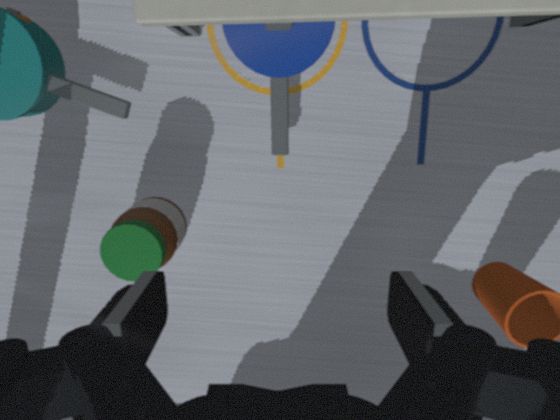

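The wrist view shows the blue tub's handle (280,115, end at row 154), the yellow tail below it (280,161), and the blue ring with its tail (420,163).

Run:
```python
from h import *
w=np.load('pics/w1.npz');p=w['p'];C=(w['K'],w['R'],w['o']);C2=cal('wrist')
print(C[2]-C2[2])
h=hsv(p);print(h[120,262:296].tolist())
print('blue',h[50,245],h[75,375],h[130,423],'yel',h[60,215])
# lid
m=mask(p,(105,120,40),(125,255,255),(200,20,350,90));cn=cv2.convexHull(max(cv2.findContours(m,0,1)[0],key=cv2.contourArea))[:,0]
cn=cn[cn[:,1]>26];P=plane(C,cn,.046);print('lid',circ(P))
for nm,lo,hi,bx,c in(('b',(105,80,40),(125,255,255),(350,20,560,175),(.663,.017)),('y',(15,90,60),(32,255,255),(200,20,352,170),(.647,.176))):
    P=plane(C,px(mask(p,lo,hi,bx)),0);c=np.array(c)
    for _ in range(8):
        d=np.linalg.norm(P[:,:2]-c,axis=1);Q=P[abs(d-.0695)<.01];c,R=circ(Q)
    t=P[(d>.08)&(d<.16)&(P[:,0]<c[0])];v=t[:,:2].mean(0)-c;print(nm,c,R,len(Q),len(t),v,np.degrees(np.arctan2(v[1],v[0])))
# handle edges
L=[];Rr=[]
g=cv2.GaussianBlur(cv2.cvtColor(p,cv2.COLOR_RGB2GRAY),(3,3),0).astype(float)
for r in range(95,150,3):
    gr=np.diff(g[r,262:298]);L.append((262.5+gr[:18].argmin(),r));Rr.append((262.5+18+gr[18:].argmax(),r))
for z in(.032,):
    l=plane(C,L,z);r=plane(C,Rr,z);mid=(l+r)/2;print('w',np.median(l[:,1]-r[:,1]));k=np.polyfit(mid[:,0],mid[:,1],1);print('yaw',np.degrees(np.arctan(k[0])),'y at x.5365',np.polyval(k,.5365))
col=np.diff(g[140:168,276:284].mean(1));print(col.round(1));print('end154',plane(C,(280,154.5),.032))
# handle height tri with top-view end centre
T=cal('top');print('tri end',tri(C,(280,154.5),T,(210,231.7)))
d=w['d'];print('depth z', [ (C[2]+rays(C,(280,v))[0]*d[v,280])[2].round(4) for v in (100,120,140)], [(C[2]+rays(C,(240,v))[0]*d[v,240])[2].round(4) for v in (50,130)])
```

```text
[ 8.75677930e-05  1.49720395e-03 -2.12425521e-03]
[[112, 19, 150], [108, 21, 155], [117, 18, 156], [106, 19, 151], [109, 18, 153], [110, 20, 154], [106, 22, 154], [109, 18, 153], [113, 17, 138], [113, 17, 117], [95, 15, 101], [99, 19, 95], [90, 16, 95], [100, 15, 100], [95, 16, 97], [95, 15, 100], [105, 15, 100], [90, 18, 99], [97, 24, 97], [110, 15, 99], [99, 26, 98], [83, 21, 96], [108, 13, 101], [120, 11, 94], [108, 14, 92], [95, 18, 85], [107, 21, 85], [107, 24, 97], [102, 13, 102], [111, 17, 103], [109, 20, 103], [120, 17, 103], [107, 18, 100], [99, 19, 96]]
blue [112 146 133] [113  22 151] [109 150  75] yel [110  19 158]
lid (array([0.64032313, 0.17381666]), np.float64(0.05088929984389036))
b [0.6601762  0.01585253] 0.06900442847815344 1263 399 [-0.11383912 -0.01144184] -174.26053985388955
y [0.64569841 0.17564468] 0.0696971043061789 1142 79 [-0.1445353  -0.01469573] -174.19436015499258
w 0.01854005026019026
yaw 4.510362995015854 y at x.5365 0.16397179735008838
[ 0.1  0.   0.1 -0.6 -0.1  0.1 -0.4  0.   0.   0.2 -0.9 -0.1  3.9 10.6
 13.2 10.9  4.5  0.1  0.1  0.  -0.2  0.2 -0.1  0.1 -0.1  0.2  2.5]
end154 [[0.51314052 0.16237075 0.032     ]]
tri end [0.51203406 0.16244399 0.02550803]
depth z [np.float64(0.0321), np.float64(0.0326), np.float64(0.0322)] [np.float64(0.0473), np.float64(-0.001)]
```

Call:
{"method": "step_arm", "body": {"steps": [[10,0,-50,0,0,0,1],[20,1,-100,0,0,0,1],[38,1,-150,0,0,0,1],[38,1,-190,0,0,0,1],[38,1,-220,0,0,0,1],[38,1,-235,0,0,0,1],[38,1,-243,0,0,0,1],[38,1,-243,0,0,0,1],[38,1,-243,0,0,0,1],[38,1,-243,0,0,0,1]]}}

```text
t: 3.15
ee_pos: [0.539, 0.1638, 0.0197]
ee_rot: [[0.997, 0.071, 0.002], [0.071, -0.997, 0.001], [0.002, -0.0, -1.0]]
ft_force: [-0.2, 0.5, -0.1]
gripper_width: 0.0858
grasp_force: 0.0
```

Call:
{"method": "step_arm", "body": {"steps": [[0,0,-1,0,0,0,0.6],[0,0,-1,0,0,0,0.35],[0,0,-1,0,0,0,0.2],[0,0,-1,0,0,0,0.1],[0,0,-1,0,0,0,0],[0,0,-1,0,0,0,0],[0,0,-1,0,0,0,0],[0,0,-1,0,0,0,0]], "squeeze": 30}}

```text
t: 3.95
ee_pos: [0.5382, 0.1637, 0.017]
ee_rot: [[0.997, 0.071, -0.0], [0.071, -0.997, 0.0], [-0.0, -0.0, -1.0]]
ft_force: [-0.5, -0.1, 0.2]
gripper_width: -0.0
grasp_force: 0.0
```

The gripper shut on nothing (width 0), so I need to look again.

Run:
```python
from h import *
s=robot.read_state();print(s['t'],s['ee_pos'],s['gripper_width'],s['grasp_force'],s['ft_force'])
o=[]
for n,bx in(('wrist',(120,0,440,420)),('scene',(290,130,410,280)),('top',(160,140,290,260))):
    p,d=eyes.snapshot(n);np.savez(f'pics/{n}2.npz',p=p,d=d)
    x0,y0,x1,y1=bx;c=p[y0:y1,x0:x1];o.append(cv2.resize(c,(266,int(266*c.shape[0]/c.shape[1]))))
H=max(c.shape[0] for c in o);o=[np.vstack([c,np.zeros((H-c.shape[0],266,3),np.uint8)]) for c in o]
cv2.imwrite('pics/c2.png',np.hstack(o)[:,:,::-1])
```

```text
3.95 [0.53816457 0.16365675 0.01700218] -4.2017336848774766e-05 0.0 [-0.50420951 -0.11538045  0.15863478]
```

View pics/c2.png

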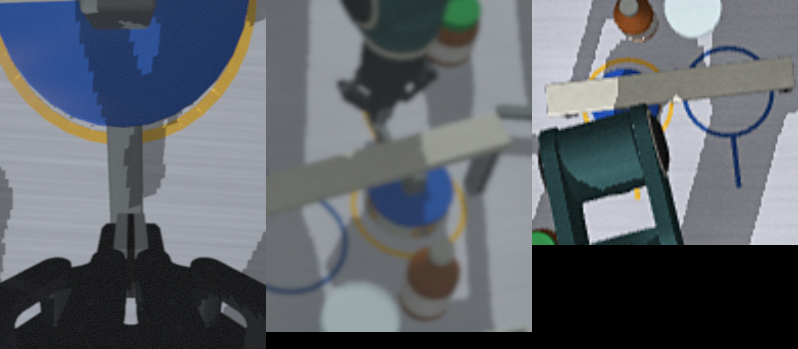

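Run:
```python
from h import *
C=cal('wrist');w=np.load('pics/wrist2.npz');p,d=w['p'],w['d']
m=mask(p,(105,120,30),(125,255,255));cn=cv2.convexHull(max(cv2.findContours(m,0,1)[0],key=cv2.contourArea))[:,0]
cn=cn[(cn[:,1]>20)&(cn[:,0]>5)];print(len(cn),circ(plane(C,cn,.046)))
c=120+int(130*320/266)
P=lambda u,v:(C[2]+rays(C,(u,v))[0]*d[v,u]).round(4)
print(c,[(v,P(270,v),d[v,270].round(3)) for v in range(160,300,12)])
print([(u,P(u,240)) for u in range(235,300,6)])
print([(u,P(u,275)) for u in range(235,310,6)])
cv2.imwrite('pics/c3.png',cv2.resize(p[130:330,170:400],(690,600),interpolation=cv2.INTER_CUBIC)[:,:,::-1])
```

```text
32 (array([0.64112245, 0.17433143]), np.float64(0.0515835399573529))
276 [(160, array([0.5844, 0.1691, 0.0309]), np.float32(0.157)), (172, array([0.5795, 0.1687, 0.0319]), np.float32(0.157)), (184, array([0.5742, 0.1684, 0.031 ]), np.float32(0.159)), (196, array([0.5691, 0.168 , 0.0317]), np.float32(0.16)), (208, array([0.5637, 0.1677, 0.0315]), np.float32(0.162)), (220, array([0.5585, 0.1673, 0.032 ]), np.float32(0.163)), (232, array([0.5531, 0.167 , 0.0325]), np.float32(0.164)), (244, array([0.547 , 0.1666, 0.0313]), np.float32(0.167)), (256, array([0.5418, 0.1663, 0.0326]), np.float32(0.167)), (268, array([0.5486, 0.1662, 0.0593]), np.float32(0.14)), (280, array([0.5483, 0.166 , 0.0683]), np.float32(0.131)), (292, array([0.5486, 0.1659, 0.0772]), np.float32(0.122))]
[(235, array([ 0.5352,  0.1852, -0.0008])), (241, array([5.359e-01, 1.819e-01, 5.000e-04])), (247, array([5.362e-01, 1.787e-01, 5.000e-04])), (253, array([0.5482, 0.1743, 0.0307])), (259, array([0.5488, 0.1716, 0.032 ])), (265, array([0.549 , 0.1689, 0.0319])), (271, array([0.5493, 0.1663, 0.0323])), (277, array([0.5495, 0.1637, 0.0323])), (283, array([0.5496, 0.161 , 0.032 ])), (289, array([0.5496, 0.1583, 0.0316])), (295, array([ 0.5375,  0.1532, -0.0007]))]
[(235, array([ 0.5145,  0.1844, -0.001 ])), (241, array([5.155e-01, 1.810e-01, 5.000e-04])), (247, array([0.5441, 0.1747, 0.0571])), (253, array([0.5443, 0.1724, 0.0572])), (259, array([0.5444, 0.1702, 0.0571])), (265, array([0.5483, 0.1679, 0.0646])), (271, array([0.5489, 0.1658, 0.0655])), (277, array([0.5489, 0.1636, 0.0653])), (283, array([0.5486, 0.1614, 0.0642])), (289, array([0.549 , 0.1593, 0.0648])), (295, array([0.549 , 0.1572, 0.0646])), (301, array([0.5455, 0.1542, 0.057 ])), (307, array([0.5458, 0.152 , 0.0574]))]
```

View pics/c3.png

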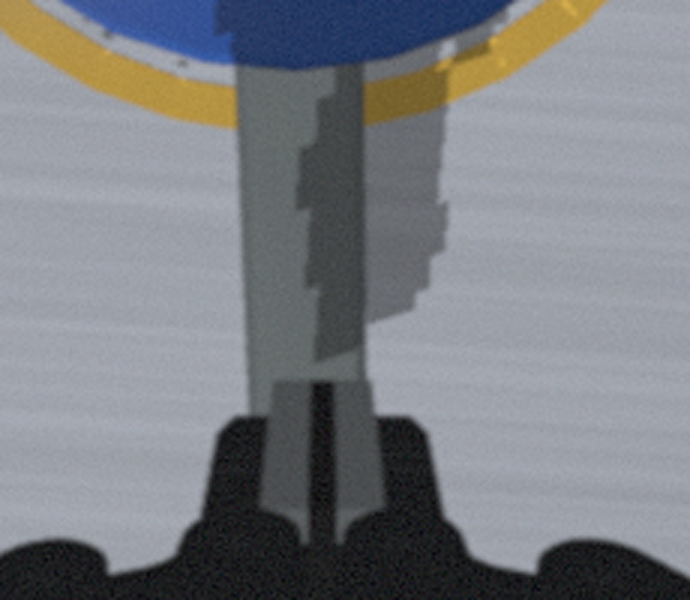

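Run:
```python
from h import *
print(robot.tips_ahead)
c=eyes.get_calibration('wrist');K=c['camera_matrix'];M=c['mount']
for f in('w1','wrist2'):
    w=np.load(f'pics/{f}.npz');d=w['d'];v,u=np.mgrid[:420,:560]
    X=np.stack([(u-K[0,2])/K[0,0]*d,(v-K[1,2])/K[1,1]*d,d],-1)@M[:3,:3].T+M[:3,3]
    k=(d>0)&(d<.21)&(v>200)&(abs(X[...,1])<.075)&(X[...,2]>-.06)&((f!='w1')|(X[...,2]<.03))
    Q=X[k];
    i=np.argsort(-Q[:,2])
    hist=np.histogram(Q[:,2],bins=np.arange(-.06,.03,.005));print(f,list(zip(hist[1].round(3),hist[0])))
    for zz in (-.035,-.025,-.015,-.005,.005):
        s=Q[abs(Q[:,2]-zz)<.003]
        if len(s):print(zz,len(s),'y',s[:,1].min(),s[:,1].max(),'x',s[:,0].min(),s[:,0].max())
```

```text
0.008
w1 [(np.float64(-0.06), np.int64(1086)), (np.float64(-0.055), np.int64(959)), (np.float64(-0.05), np.int64(784)), (np.float64(-0.045), np.int64(399)), (np.float64(-0.04), np.int64(6)), (np.float64(-0.035), np.int64(0)), (np.float64(-0.03), np.int64(0)), (np.float64(-0.025), np.int64(0)), (np.float64(-0.02), np.int64(0)), (np.float64(-0.015), np.int64(0)), (np.float64(-0.01), np.int64(0)), (np.float64(-0.005), np.int64(0)), (np.float64(-0.0), np.int64(0)), (np.float64(0.005), np.int64(0)), (np.float64(0.01), np.int64(0)), (np.float64(0.015), np.int64(0)), (np.float64(0.02), np.int64(0))]
wrist2 [(np.float64(-0.06), np.int64(446)), (np.float64(-0.055), np.int64(522)), (np.float64(-0.05), np.int64(464)), (np.float64(-0.045), np.int64(430)), (np.float64(-0.04), np.int64(359)), (np.float64(-0.035), np.int64(143)), (np.float64(-0.03), np.int64(0)), (np.float64(-0.025), np.int64(0)), (np.float64(-0.02), np.int64(1085)), (np.float64(-0.015), np.int64(1263)), (np.float64(-0.01), np.int64(0)), (np.float64(-0.005), np.int64(0)), (np.float64(-0.0), np.int64(0)), (np.float64(0.005), np.int64(0)), (np.float64(0.01), np.int64(11)), (np.float64(0.015), np.int64(22708)), (np.float64(0.02), np.int64(0))]
-0.035 342 y -0.012360317273005733 0.014373663473354848 x 0.005711490308407674 0.011232131498941027
-0.015 2345 y -0.010682102578563649 0.007574925871487295 x -0.0036428007827083164 0.029438024614430174
```

The wrist depth shows the real fingertips are about 40 mm shorter than stated. They shut at z≈0.049 m, above the handle (top 0.032 m), and nothing moved. I'll open, go about 37 mm lower and check the force.

Call:
{"method": "step_arm", "body": {"steps": [[0,1,0,0,0,0,1],[0,1,0,0,0,0,1],[0,2,0,0,0,0,1],[0,2,0,0,0,0,1],[0,2,-6,0,0,0,1],[0,2,-12,0,0,0,1],[0,2,-18,0,0,0,1],[0,2,-24,0,0,0,1],[0,2,-28,0,0,0,1],[0,2,-32,0,0,0,1],[0,2,-36,0,0,0,1],[0,2,-36,0,0,0,1],[0,2,-36,0,0,0,1]]}}

```text
t: 5.4
ee_pos: [0.5382, 0.1657, -0.019]
ee_rot: [[0.997, 0.071, -0.0], [0.071, -0.997, -0.0], [-0.0, 0.0, -1.0]]
ft_force: [0.0, 0.1, 0.3]
gripper_width: 0.0854
grasp_force: 0.0
```

Call:
{"method": "step_arm", "body": {"steps": [[0,0,0,0,0,0,0.5],[0,0,0,0,0,0,0.3],[0,0,0,0,0,0,0.15],[0,0,0,0,0,0,0.05],[0,0,0,0,0,0,0],[0,0,0,0,0,0,0],[0,0,0,0,0,0,0]], "squeeze": 30}}

```text
t: 6.1
ee_pos: [0.5382, 0.1658, -0.0188]
ee_rot: [[0.997, 0.071, 0.0], [0.071, -0.997, 0.0], [0.0, -0.0, -1.0]]
ft_force: [-0.4, 2.3, 1.7]
gripper_width: 0.0172
grasp_force: 29.8
```

Call:
{"method": "step_arm", "body": {"steps": [[0,-3,0,0,0,0,0],[1,-9,0,0,0,0.2,0],[2,-18,0,0,0,0.3,0],[4,-28,0,0,0,0.4,0],[5,-38,0,0,0,0.5,0],[6,-48,0,0,0,0.6,0],[8,-58,0,0,0,0.7,0],[9,-68,0,0,0,0.8,0],[10,-78,0,0,0,0.9,0],[12,-88,0,0,0,1,0],[13,-98,0,0,0,1.1,0],[14,-108,0,0,0,1.2,0],[16,-118,0,0,0,1.3,0],[17,-128,0,0,0,1.4,0],[18,-138,0,0,0,1.5,0],[20,-148,0,0,0,1.6,0],[21,-155,0,0,0,1.7,0],[21,-160,0,0,0,1.7,0],[21,-160,0,0,0,1.7,0],[21,-160,0,0,0,1.7,0]]}}

```text
t: 8.1
ee_pos: [0.5592, 0.0051, -0.019]
ee_rot: [[0.995, 0.1, 0.0], [0.1, -0.995, -0.001], [-0.0, 0.001, -1.0]]
ft_force: [-0.0, -5.0, 3.5]
gripper_width: 0.0174
grasp_force: 29.9
```

```bash
cat > m.py <<'E'
from h import *
import sys
C=cal('wrist');p,d=eyes.snapshot('wrist');np.savez('pics/w_%s.npz'%sys.argv[1],p=p,d=d)
g=cv2.imwrite('pics/w_%s.png'%sys.argv[1],p[:,:,::-1])
def comp(lo,hi):
    m=mask(p,lo,hi);n,l,s,c=cv2.connectedComponentsWithStats(m);return m,n,l,s,c
m,n,l,s,c=comp((105,120,30),(125,255,255))
for i in range(1,n):
    if s[i,4]>60:
        h=cv2.convexHull(px(l==i).astype(np.int32))[:,0];h=h[(h[:,1]>25)&(h[:,0]>4)&(h[:,0]<555)]
        if len(h)>6:print('blob',s[i],'lid46',circ(plane(C,h,.046)),'bench',circ(plane(C,px(l==i),0)))
E
python3 m.py b1
```

```text
blob [   69     0   410   200 55781] lid46 (array([0.65218112, 0.01522723]), np.float64(0.05091932429918485)) bench (array([0.64448931, 0.01445445]), np.float64(0.043034345318492345))
```

Run:
```python
import cv2;p=cv2.imread('pics/w_b1.png');cv2.imwrite('pics/v.png',p)
```

```text
(no output)
```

View pics/v.png

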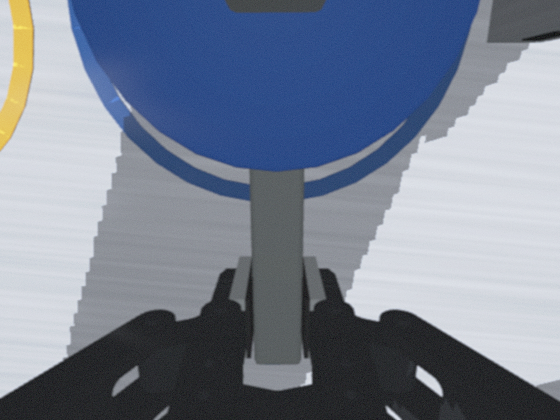

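The wrist view shows the blue tub in the blue ring, its handle straight in the jaws and lined up with the tail underneath. The lid's front edge is at row 171 and the ring's at rows 183-198. I'll compute the x offset.

Run:
```python
from h import *
C=cal('wrist');p=np.load('pics/w_b1.npz')['p']
e=np.array([.995,.1]);g=np.array([.995,.1]);n=np.array([-.1,.995])
l=plane(C,(276,171),.046)[0,:2];print('lid front',l,'centre',l+.053*e)
for u in(243,312):
    col=p[:,u].astype(int);print(u,col[165:210:2].tolist()[:23]) if 0 else None
    h=hsv(p)[172:215,u];r=[172+i for i in range(43) if h[i,1]>120];print(u,r[0],r[-1])
    a=plane(C,[(u,r[0]),(u,r[-1]+1)],0)[:,:2]
    for q,R in zip(a,(.066,.073)):
        # centre on axis: known lateral from TCP line
        s=robot.read_state()['ee_pos'][:2];lat=(q-s)@n;print('ring ctr along',q@e+np.sqrt(R**2-lat**2))
print('lid ctr along',(l+.053*e)@e)
# lateral: ring edges left/right at row ~140: 
h=hsv(p)[130]; b=np.where((h[:,1]>110)&(h[:,0]>104)&(h[:,0]<125))[0];sp=np.split(b,np.where(np.diff(b)>2)[0]+1);print([(x[0],x[-1]) for x in sp])
for x in sp: print(plane(C,[(x[0],130),(x[-1]+1,130)],0)@np.r_[n,0], plane(C,[(x[0],130),(x[-1]+1,130)],.046)@np.r_[n,0])
print('tcp lat',s@n,np.array([.662,.0165])@n)
```

```text
lid front [0.61038836 0.00985605] centre [0.66312336 0.01515605]
243 184 198
ring ctr along 0.6589622986056165
ring ctr along 0.6596705127062084
312 182 196
ring ctr along 0.6593530248945819
ring ctr along 0.6601184154369139
lid ctr along 0.6613233465220607
[(np.int64(124), np.int64(143)), (np.int64(159), np.int64(392)), (np.int64(398), np.int64(418))]
[0.00895644 0.00104821] [-0.00944189 -0.01494131]
[-0.0048834 -0.0974659] [-0.01906618 -0.08344848]
[-0.09944517 -0.10775857] [-0.08482488 -0.09060606]
tcp lat -0.050776747380610845 -0.04978250000000001
```

Call:
{"method": "step_arm", "body": {"steps": [[-1,1,0,0,0,0,0],[-2,2,0,0,0,0,0],[-2,2,0,0,0,0,0],[-2,2,0,0,0,0,0.3],[-2,2,0,0,0,0,0.6],[-2,2,0,0,0,0,1],[-2,2,0,0,0,0,1],[-2,2,0,0,0,0,1],[-2,2,15,0,0,0,1],[-2,2,50,0,0,0,1],[-2,2,100,0,0,0,1],[-2,2,150,0,0,0,1],[-2,2,200,0,0,0,1],[-2,2,240,0,0,0,1],[-2,2,240,0,0,0,1],[-2,2,240,0,0,0,1]]}}

```text
t: 9.75
ee_pos: [0.5573, 0.0076, 0.2228]
ee_rot: [[0.995, 0.101, 0.002], [0.101, -0.995, -0.0], [0.002, 0.0, -1.0]]
ft_force: [0.6, 0.4, -0.4]
gripper_width: 0.0852
grasp_force: 0.0
```

Run:
```python
from h import *
C=cal('wrist');p,d=eyes.snapshot('wrist');np.savez('pics/w3.npz',p=p,d=d);cv2.imwrite('pics/w3.png',p[:,:,::-1])
h=hsv(p);m=cv2.inRange(h,(105,80,30),(125,255,255));P=plane(C,px(m),0);c=np.array([.662,.0165])
for _ in range(8):
    dd=np.linalg.norm(P[:,:2]-c,axis=1);Q=P[(abs(dd-.0695)<.007)&(P[:,0]<c[0]-.03)];c,R=circ(Q)
print('ring',c,R,len(Q))
n,l,s,_=cv2.connectedComponentsWithStats(cv2.inRange(h,(105,120,40),(125,255,255)));
for i in np.argsort(-s[1:,4])[:3]+1:
    q=cv2.convexHull(px(l==i).astype(np.int32))[:,0];q=q[q[:,1]>s[i,1]+6];print(s[i],circ(plane(C,q,.046)))
P=plane(C,px(m),0);t=P[(np.linalg.norm(P[:,:2]-c,axis=1)>.08)&(np.linalg.norm(P[:,:2]-c,axis=1)<.16)&(P[:,0]<c[0])];print('tail visible',len(t),t[:,:2].mean(0)-c if len(t) else '')
y,x=np.nonzero((d>0));r=rays(C,np.c_[x,y]);W=C[2]+r*d[y,x][:,None];k=(abs(W[:,2]-.032)<.003)&(abs(W[:,1]-.008)<.05)&(W[:,0]>.5)&(W[:,0]<.6)
H=W[k];f=np.polyfit(H[:,0],H[:,1],1);print('handle yaw',np.degrees(np.arctan(f[0])),H.min(0),H.max(0),len(H), 'state',robot.read_state()['ee_pos'])
```

```text
ring [0.66075518 0.01699283] 0.0690565150779141 775
[ 223   84  108   38 2949] (array([0.65966817, 0.01757624]), np.float64(0.05086600948370619))
[287  84  60  54 358] (array([0.65069727, 0.00912549]), np.float64(0.053749018757199764))
[247   0  60   3 175] (array([0., 0.]), np.float64(0.0))
tail visible 73 [-0.14410066 -0.01469263]
handle yaw 6.060041346584714 [ 0.53115683 -0.00444327  0.0291084 ] [0.59989318 0.01966563 0.03398888] 1295 state [0.55689806 0.00767685 0.22118145]
```

Blue is done: it's about 1 mm off the ring centre and the handle is within 0.3° of the tail. Next is the yellow tub.

Call:
{"method": "step_arm", "body": {"steps": [[-2,-15,20,0,0,0,1],[-6,-45,30,0,0,8,1],[-12,-85,30,0,0,16,1],[-18,-130,30,0,0,24,1],[-24,-175,30,0,0,32,1],[-30,-220,30,0,0,40,1],[-36,-260,30,0,0,48,1],[-40,-290,20,0,0,56,1],[-45,-310,10,0,0,64,1],[-45,-325,0,0,0,72,1],[-45,-325,-10,0,0,80,1],[-45,-325,-10,0,0,84,1],[-45,-325,-10,0,0,84,1],[-45,-325,-10,0,0,84,1],[-45,-325,-10,0,0,84,1]]}}

```text
t: 11.3
ee_pos: [0.5121, -0.3172, 0.2109]
ee_rot: [[0.005, 1.0, -0.0], [1.0, -0.005, 0.0], [0.0, -0.0, -1.0]]
ft_force: [-0.6, 0.3, -0.2]
gripper_width: 0.0852
grasp_force: 0.0
```

```bash
cat > y.py <<'E'
from h import *
import sys
def look(tag):
    s=robot.read_state();C=cal('wrist');p,d=eyes.snapshot('wrist');cv2.imwrite('pics/%s.png'%tag,p[:,:,::-1])
    print('t',s['t'],'tcp',s['ee_pos'],'yaw',np.degrees(np.arctan2(s['ee_rot'][1,0],s['ee_rot'][0,0])))
    m=mask(p,(17,110,40),(32,255,255));n,l,st,_=cv2.connectedComponentsWithStats(m);i=1+st[1:,4].argmax()
    h=cv2.convexHull(px(l==i).astype(np.int32))[:,0];h=h[(h[:,0]>4)&(h[:,0]<555)&(h[:,1]>4)]
    print('lid',st[i],circ(plane(C,h,.046)))
    y,x=np.nonzero(d>0);W=C[2]+rays(C,np.c_[x,y])*d[y,x][:,None];return C,p,d,W,np.c_[x,y]
E
python3 - <<'E'
from y import *
C,p,d,W,q=look('y1')
c=np.array([.511,-.317])
k=(abs(W[:,2]-.08)<.006)&(np.linalg.norm(W[:,:2]-c,axis=1)<.03);K=W[k];print('knob',len(K),K.mean(0));r=cv2.minAreaRect((K[:,:2]*1e4).astype(np.float32));print(r)
k=(abs(W[:,2]-.046)<.003);R=W[k&(W[:,1]<-.36)];print('riser edge',R[:,1].max() if len(R) else None,len(R))
E
```

```text
t 11.3 tcp [ 0.51212717 -0.31719551  0.2108832 ] yaw 89.6875021582461
lid [ 218  120  116  114 9159] (array([ 0.51044375, -0.31659395]), np.float64(0.05214572019680111))
knob 833 [ 0.51095643 -0.31636047  0.07979873]
((5110.1005859375, -3167.521240234375), (237.2740936279297, 233.92066955566406), 89.4090576171875)
riser edge -0.36000082359968466 27543
```

Call:
{"method": "step_arm", "body": {"steps": [[-1,1,-40,0,0,0,1],[-1,1,-80,0,0,0,1],[-1,1,-120,0,0,0,1],[-1,1,-150,0,0,0,1],[-1,1,-170,0,0,0,1],[-1,1,-183,0,0,0,1],[-1,1,-191,0,0,0,1],[-1,1,-191,0,0,0,1],[-1,1,-191,0,0,0,1],[-1,1,-191,0,0,0,0.5],[-1,1,-191,0,0,0,0.3],[-1,1,-191,0,0,0,0.1],[-1,1,-191,0,0,0,0],[-1,1,-191,0,0,0,0],[-1,1,-191,0,0,0,0],[-1,1,-191,0,0,0,0]], "squeeze": 30}}

```text
t: 12.95
ee_pos: [0.5112, -0.3164, 0.0202]
ee_rot: [[0.004, 1.0, 0.0], [1.0, -0.004, -0.0], [-0.0, 0.0, -1.0]]
ft_force: [-1.5, 0.6, 4.2]
gripper_width: 0.0233
grasp_force: 35.1
```

Call:
{"method": "step_arm", "body": {"steps": [[0,3,0,0,0,0,0],[0,8,0,0,0,0,0],[0,15,0,0,0,0,0],[0,24,0,0,0,0,0],[0,34,0,0,0,0,0],[0,44,0,0,0,0,0],[0,55,0,0,0,0,0],[0,66,0,0,0,0,0],[0,77,0,0,0,0,0],[0,88,0,0,0,0,0],[0,100,0,0,0,0,0],[0,112,0,0,0,0,0],[0,124,0,0,0,0,0],[0,136,0,0,0,0,0],[0,148,0,0,0,0,0],[0,160,0,0,0,0,0],[0,172,0,0,0,0,0],[0,184,0,0,0,0,0],[0,194,0,0,0,0,0],[0,200,0,0,0,0,0]]}}

```text
t: 14.95
ee_pos: [0.511, -0.1152, 0.0202]
ee_rot: [[0.003, 1.0, 0.0], [1.0, -0.003, -0.0], [-0.0, 0.0, -1.0]]
ft_force: [-0.5, -5.1, 5.5]
gripper_width: 0.0233
grasp_force: 35.4
```

Call:
{"method": "step_arm", "body": {"steps": [[-4,5,0,0,0,0,0],[-11,15,0,0,0,0,0],[-19,25,0,0,0,0,0],[-27,35,0,0,0,0,0],[-34,45,0,0,0,0,0],[-41,56,0,0,0,0,0],[-47,67,0,0,0,0,0],[-52,78,0,0,0,0,0],[-56,90,0,0,0,0,0],[-60,102,0,0,0,0,0],[-61,114,0,0,0,0,0],[-61,127,0,0,0,0,0],[-61,140,0,0,0,0,0],[-61,153,0,0,0,0,0],[-61,166,0,0,0,0,0],[-61,179,0,0,0,0,0],[-61,192,0,0,0,0,0],[-61,205,0,0,0,0,0],[-61,218,0,0,0,0,0],[-61,228,0,0,0,0,0]]}}

```text
t: 16.95
ee_pos: [0.4497, 0.1123, 0.0202]
ee_rot: [[0.003, 1.0, 0.0], [1.0, -0.003, -0.0], [-0.0, 0.0, -1.0]]
ft_force: [0.0, -6.8, 9.5]
gripper_width: 0.0234
grasp_force: 35.8
```

Call:
{"method": "step_arm", "body": {"steps": [[0,4,0,0,0,-2,0],[2,8,0,0,0,-7,0],[4,12,0,0,0,-12,0],[6,16,0,0,0,-17,0],[9,20,0,0,0,-22,0],[12,24,0,0,0,-27,0],[15,28,0,0,0,-32,0],[18,32,0,0,0,-37,0],[21,36,0,0,0,-42,0],[24,40,0,0,0,-47,0],[27,44,0,0,0,-52,0],[30,46,0,0,0,-57,0],[33,48,0,0,0,-62,0],[36,48,0,0,0,-67,0],[37,48,0,0,0,-72,0],[37,48,0,0,0,-77,0],[37,48,0,0,0,-81,0],[37,48,0,0,0,-84,0],[37,48,0,0,0,-84,0],[37,48,0,0,0,-84,0]]}}

```text
t: 18.95
ee_pos: [0.4866, 0.1601, 0.0202]
ee_rot: [[0.995, 0.101, -0.0], [0.101, -0.995, 0.0], [-0.0, -0.0, -1.0]]
ft_force: [0.6, -0.1, 7.0]
gripper_width: 0.0237
grasp_force: 35.6
```

Call:
{"method": "step_arm", "body": {"steps": [[0,0,0,0,0,0,0.3],[0,0,0,0,0,0,0.7],[0,0,0,0,0,0,1],[0,0,0,0,0,0,1],[0,0,0,0,0,0,1],[0,0,15,0,0,0,1],[0,0,50,0,0,0,1],[0,0,95,0,0,0,1],[-15,-2,140,0,0,0,1],[-50,-5,180,0,0,0,1],[-90,-9,200,0,0,0,1],[-105,-11,200,0,0,0,1],[-105,-11,200,0,0,0,1],[-105,-11,200,0,0,0,1],[-105,-11,200,0,0,0,1]]}}

```text
t: 20.45
ee_pos: [0.3826, 0.1486, 0.2197]
ee_rot: [[0.995, 0.101, -0.001], [0.101, -0.995, -0.0], [-0.001, 0.0, -1.0]]
ft_force: [0.6, -0.9, -0.4]
gripper_width: 0.0852
grasp_force: 0.0
```

Run:
```python
from y import *
C,p,d,W,q=look('y2')
k=(abs(W[:,2]-.08)<.006)&(np.linalg.norm(W[:,:2]-[.487,.16],axis=1)<.04);K=W[k];print('knob',len(K),K.mean(0) if len(K) else '');
if len(K):print(cv2.minAreaRect((K[:,:2]*1e4).astype(np.float32)))
k=(abs(W[:,2]-.032)<.003)&(W[:,0]<.428)&(W[:,0]>.34)&(abs(W[:,1]-.152)<.035);H=W[k]
f=np.polyfit(H[:,0],H[:,1],1);print('handle',len(H),np.degrees(np.arctan(f[0])),H.min(0),H.max(0),'y at .383',np.polyval(f,.383))
```

```text
t 20.45 tcp [0.38263324 0.14862008 0.21969006] yaw 5.770169283418154
lid [  216     0   121   122 10932] (array([0.48611777, 0.15912157]), np.float64(0.0518822578475314))
knob 1042 [0.48639256 0.15897432 0.07990095]
((4865.18310546875, 1590.5855712890625), (240.1035919189453, 233.7726287841797), 5.832449913024902)
handle 1384 5.4852389926744 [0.35651075 0.13768369 0.02912415] [0.42799018 0.16182895 0.03470878] y at .383 0.14893456349977102
```

Call:
{"method": "step_arm", "body": {"steps": [[0,0,-45,0,0,0,1],[0,0,-90,0,0,0,1],[0,0,-135,0,0,0,1],[0,0,-175,0,0,0,1],[0,0,-205,0,0,0,1],[0,0,-222,0,0,0,1],[0,0,-232,0,0,0,1],[0,0,-239,0,0,0,1],[0,0,-239,0,0,0,1],[0,0,-239,0,0,0,1],[0,0,-239,0,0,0,0.5],[0,0,-239,0,0,0,0.3],[0,0,-239,0,0,0,0.15],[0,0,-239,0,0,0,0.05],[0,0,-239,0,0,0,0],[0,0,-239,0,0,0,0],[0,0,-239,0,0,0,0]], "squeeze": 30}}

```text
t: 22.2
ee_pos: [0.3822, 0.1487, -0.0188]
ee_rot: [[0.995, 0.101, 0.0], [0.101, -0.995, 0.0], [0.0, -0.0, -1.0]]
ft_force: [-1.2, 0.9, 3.2]
gripper_width: 0.0175
grasp_force: 34.3
```

Call:
{"method": "step_arm", "body": {"steps": [[3,0,0,0,0,0,0],[9,1,0,0,0,0,0],[18,2,0,0,0,0,0],[28,3,0,0,0,0,0],[38,4,0,0,0,0,0],[48,5,0,0,0,0,0],[58,6,0,0,0,0,0],[68,7,0,0,0,0,0],[78,8,0,0,0,0,0],[88,9,0,0,0,0,0],[98,10,0,0,0,0,0],[108,11,0,0,0,0,0],[118,12,0,0,0,0,0],[128,13,0,0,0,0,0],[138,14,0,0,0,0,0],[147,16,0,0,0,0,0],[154,17,0,0,0,0,0],[159,17,0,0,0,0,0],[159,17,0,0,0,0,0],[159,17,0,0,0,0,0]]}}

```text
t: 24.2
ee_pos: [0.5417, 0.1657, -0.0189]
ee_rot: [[0.995, 0.101, 0.001], [0.101, -0.995, 0.0], [0.001, 0.0, -1.0]]
ft_force: [3.4, 0.2, 1.6]
gripper_width: 0.0171
grasp_force: 34.2
```

Call:
{"method": "step_arm", "body": {"steps": [[0,0,0,0,0,0,0.3],[0,0,0,0,0,0,0.7],[0,0,0,0,0,0,1],[0,0,0,0,0,0,1],[0,0,0,0,0,0,1],[0,0,15,0,0,0,1],[0,0,50,0,0,0,1],[0,0,95,0,0,0,1],[0,0,140,0,0,0,1],[-15,0,190,0,0,0,1],[-38,-4,235,0,0,0,1],[-38,-4,270,0,0,0,1],[-38,-4,275,0,0,0,1],[-38,-4,275,0,0,0,1],[-38,-4,275,0,0,0,1]]}}

```text
t: 25.7
ee_pos: [0.5029, 0.1615, 0.255]
ee_rot: [[0.995, 0.101, -0.001], [0.101, -0.995, -0.0], [-0.001, 0.0, -1.0]]
ft_force: [-0.2, -0.6, -0.5]
gripper_width: 0.0858
grasp_force: 0.0
```

Run:
```python
from y import *
s=robot.read_state();C=cal('wrist');p,d=eyes.snapshot('wrist');cv2.imwrite('pics/final.png',p[:,:,::-1]);print(s['t'],s['ee_pos'],s['gripper_width'])
h=hsv(p);m=cv2.inRange(h,(15,90,40),(32,255,255));n,l,st,_=cv2.connectedComponentsWithStats(m)
for i in np.argsort(-st[1:,4])[:4]+1:
    P=px(l==i);q=cv2.convexHull(P.astype(np.int32))[:,0];q=q[q[:,1]>st[i,1]+6]
    if len(q)>4:print(st[i],'46',circ(plane(C,q,.046)))
P=plane(C,px(m),0)
c=np.array([.646,.176])
for _ in range(8):
    dd=np.linalg.norm(P[:,:2]-c,axis=1);Q=P[(abs(dd-.0695)<.005)&(P[:,0]<c[0])];c,R=circ(Q)
print('ring y',c,R,len(Q))
y,x=np.nonzero(d>0);W=C[2]+rays(C,np.c_[x,y])*d[y,x][:,None]
for y0 in(.165,.007):
    k=(abs(W[:,2]-.032)<.003)&(abs(W[:,1]-y0)<.03)&(W[:,0]>.5)&(W[:,0]<.585);H=W[k];f=np.polyfit(H[:,0],H[:,1],1);print('handle',np.degrees(np.arctan(f[0])),H.min(0),H.max(0),'y at .54',np.polyval(f,.54))
```

```text
25.7 [0.50287606 0.16153044 0.25501995] 0.08584023940174293
[ 222   28  110   50 3978] 46 (array([0.64419598, 0.17547426]), np.float64(0.05114555072016965))
[286  28  61  70 566] 46 (array([0.63158871, 0.16685934]), np.float64(0.055194207910345114))
[206  28  63  70 564] 46 (array([0.62641578, 0.18421605]), np.float64(0.0511692749999022))
ring y [0.64547123 0.17605028] 0.06956271293230322 1098
handle 4.94761482414734 [0.51637664 0.15396197 0.02900633] [0.58499047 0.17699411 0.03433011] y at .54 0.16441254086686397
handle 5.610672187281788 [ 0.53100937 -0.00399398  0.02902441] [0.58495813 0.01859393 0.03403144] y at .54 0.00589291307265194
```

View pics/final.png

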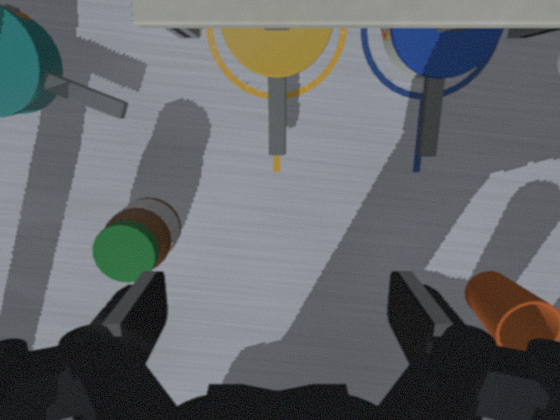

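The final view shows the yellow tub centred in the yellow ring, handle (278,115) over its tail (277,163). The blue tub stands in the blue ring, handle along its tail (417,165). The visible offset on the blue one is parallax, and the gripper is clear of everything.

```bash
python3 -c "
from workcell import robot
print(robot.hand_in())"
```

```text
the job is handed in; nothing more can be done
None
```

The job is handed in at about 26 s: the blue tub, then the yellow, were slid flat onto their rings, each within about 2 mm of centre and 1° of its tail, and released, and I touched nothing else.

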